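# Run along a row of push pins on a salvaged power module

### The job

On the salvaged power module, run a fingertip along the bowed row of four round push pins on the aluminium plate and press each one lightly down until it is fully home, one after another in row order, beginning at the end beside the white connector block. Only touch from above: do not lift the module or shove it along the bench, do not lean hard on it, and leave the two square catches up and everything lying around where it is.

Things in the scene. Friction and masses are not known exactly. Their poses are not given: they have to be found in the camera images.
- board: loose module 240 x 120 mm, 0.8 kg, lying at any yaw: steel tray, green board (14 mm above bench), aluminium plate on it (x -87 to 103, y 3 to 53 mm, top 28 mm above bench). Origin: centre of underside; z up; x along its length, away from the white connector block (14 x 70 mm, top 30 mm) across the -x end.
- pin1_top (a point): centre of the top of the first, beside the white connector block of the four round push pins standing in a shallow bow along the aluminium plate (board frame x -70, y 18 mm). Black plastic domed head 14 mm across and 5 mm tall on a 6 mm shank. The point moves with the pin: about 41 mm above the bench when fully up, 33 mm when home (head resting on the plate).
- pin1 (a joint): how far that pin is pressed straight down, m: 0 fully up, 0.008 fully home (a firm stop). It starts up (0 to 0.0015), slides with a steady friction of about 3.5 N, and stays where it is left.
- pin2_top (a point): centre of the top of the second of the four round push pins standing in a shallow bow along the aluminium plate (board frame x -20, y 36 mm). Black plastic domed head 14 mm across and 5 mm tall on a 6 mm shank. The point moves with the pin: about 41 mm above the bench when fully up, 33 mm when home (head resting on the plate).
- pin2 (a joint): how far that pin is pressed straight down, m: 0 fully up, 0.008 fully home (a firm stop). It starts up (0 to 0.0015), slides with a steady friction of about 3.5 N, and stays where it is left.
- pin3_top (a point): centre of the top of the third of the four round push pins standing in a shallow bow along the aluminium plate (board frame x 30, y 36 mm). Black plastic domed head 14 mm across and 5 mm tall on a 6 mm shank. The point moves with the pin: about 41 mm above the bench when fully up, 33 mm when home (head resting on the plate).
- pin3 (a joint): how far that pin is pressed straight down, m: 0 fully up, 0.008 fully home (a firm stop). It starts up (0 to 0.0015), slides with a steady friction of about 3.5 N, and stays where it is left.
- pin4_top (a point): centre of the top of the last, at the far end from the connector of the four round push pins standing in a shallow bow along the aluminium plate (board frame x 80, y 18 mm). Black plastic domed head 14 mm across and 5 mm tall on a 6 mm shank. The point moves with the pin: about 41 mm above the bench when fully up, 33 mm when home (head resting on the plate).
- pin4 (a joint): how far that pin is pressed straight down, m: 0 fully up, 0.008 fully home (a firm stop). It starts up (0 to 0.0015), slides with a steady friction of about 3.5 N, and stays where it is left.
- catch1_top (a point): centre of the top of a square-headed catch, 12 x 12 mm black head, on the green board beside the plate (board frame x -72, y -40 mm), top 27 mm above the bench; not part of the row, stays up.
- catch1 (a joint): how far that square catch is pressed down, m: 0 up (as it starts), 0.008 down; about 3.5 N.
- catch2_top (a point): centre of the top of a square-headed catch, 12 x 12 mm black head, on the green board beside the plate (board frame x 82, y -44 mm), top 27 mm above the bench; not part of the row, stays up.
- catch2 (a joint): how far that square catch is pressed down, m: 0 up (as it starts), 0.008 down; about 3.5 N.
- heatsink: loose finned aluminium heat sink 26 x 26 x 17 mm on the green board beside the plate; origin under its centre
- capacitor: loose black capacitor can, 18 mm across, 32 mm tall, standing on the green board beside the plate (its top 46 mm above the bench); origin under its centre
- screwdriver: loose screwdriver 170 mm long, lying along the board's -y side; origin under its middle, along its own x
- drive: loose small disk drive 100 x 70 x 10 mm, lying on the bench at the board's +y side; origin under its centre
- flask: white plastic bottle 52 mm across, 120 mm tall; origin under its centre
- spool: grey spool 56 mm across, 42 mm tall, standing on end; origin under its centre
- cutters: side cutters with blue handles, 145 mm long, lying flat; origin near the pivot

How it is judged:
By the outcome, as a careful person would: the job done as asked, in the order asked, and still so for the second after the job is handed in, with the robot touching nothing.
It also fails if it takes over 48 s, if anything falls off the work surface, if the arm or the gripper's body presses on something with over 40 N, if the wrist force passes 120 N, or if a joint passes its speed limit or range.

### The arm

A 6-joint arm with a two-finger parallel gripper is mounted at the origin on the work surface. World frame = base frame: x ahead of the robot, y to its left, z up, the work surface at z = 0. Lengths are in mm, angles in rad, forces in N, time in s.
With the tool pointing down it reaches from about 300 to 775 mm from the base axis. Payload 14.6 kg.
Tool frame: the origin (TCP) lies between the finger pads; the fingertips stand 17 mm ahead of it and the grasp point (between the pads) lies 2 mm behind it; z points along the fingers, y is the line along which they close (so a half turn about z gives the same grasp; the last joint's range is limited). The gripper opens to 94 mm and grips with 3 to 60 N. Pads are 16 mm wide; open, the fingers measure 119 mm over their backs; the gripper's body (75 mm by 177 mm) begins 78 mm behind the grasp point.
Start: joints at [-1.278, 0.3, 1.521, -0, 1.321, -0.067], TCP at [193.64, -514.774, 222.446] pointing down, gripper open.
Joint ranges: [-3.03, 3.03], [-0.79, 2.21], [0.23, 2.52], [-1.04, 4.18], [0, 3.07], [-2.55, 2.55]. Speed limits (rad/s): [2.22, 2.22, 2.57, 3.14, 3.14, 3.14].

### API

Orientations are given as a unit quaternion [x, y, z, w].
In Python, from workcell import bot, optics, workorder gives the robot as it stands.
- The arm moves only by the tool step_arm, never from a script. Its argument "rows" is a list that holds one entry, the list of rows, each a list of 7 numbers: the gripper command: -1 is shut, 1 is fully open, values between are in proportion, then the shift along the tool's x, y, z normalised to -1 to 1, where 1 is 0.5 m, then the turn, a rotation vector about the tool's x, y, z normalised to -1 to 1, where 1 is pi/2 rad. In form: [[[claw, tx, ty, tz, ax, ay, az], ...]]. A call has 1 to 20 rows; each row is the pose to reach, as a shift and turn from the pose commanded when the call began, along the tool's axes at that moment; what a row does not reach only later rows make up. A row lasts 1/12 s, in which the tool goes at most 41.7 mm and 7.16 degrees, less where a joint would pass 70% of its speed; a pose out of reach is approached as far as the arm can. A call with a number of a shift or a turn outside -1 to 1 is refused whole. A call with a gripper value outside its range is refused whole. The fingers move at their own pace and stop on an object; the grip force is fixed at half the most. Time passes only in rows, so rows that repeat a pose let the fingers close. It gives the time, the measured TCP pose, the force, the opening and the grip force at its end, in the units of the state.
- bot.read_state(): the state, without advancing time (a new reading comes with each control period).
- optics.grab_frame(name): name is "scene" or "top" or "wrist"; returns the picture (480x640x3 uint8, blue, green, red); there is no depth.
- optics.get_calibration(name): a dict with "mtx" (3x3 intrinsics, pixels), "T" (4x4, takes a point from camera to world coordinates). Camera axes: x right, y down, z forward; pixel columns grow to the right and rows downward; lengths in mm; the calibration is good to about 2 mm. A picture is of the moment at which its call begins: read the wrist's pose just before it. get_calibration takes no time and is no camera call; for the wrist camera it gives the pose at the moment of the call.
- workorder.job_done(): hands the job in; it is judged then, once.
The state is a dict: "time": time; "qpos": joint angles; "dq": joint speeds; "tau": joint torques, N m; "ee_pos": TCP position; "tcp_rot": TCP orientation; "ft_force": force on the tool from outside, world axes, zero at the start; "moment": the same for the moment, N m; "finger_gap": finger opening in mm; "gripper_force": force on a finger pad.
Only numpy, scipy, OpenCV 4.12 (cv2) and the standard library are available. Lean on these libraries where they do the work, as an engineer would, in place of code of your own. Each camera call takes 0.05 s, during which the arm holds its last target. There are 200 camera calls.

## Working session

There is one attempt and no reset: what is moved stays moved. The work goes in short steps, Python scripts to look and compute and a tool call to move; the robot and the scene stay as the last step left them, time stands still between calls to the robot, and variables do not carry over. Pictures are saved under pics/ and viewed, at most 10 in all, crops included, and the job is handed in when it is done.

Besides the shell and the picture viewer there is one more tool, called after "Request:" as name([rows], argument=value, ...), one row to a line, values as JSON. step_arm: Moves the arm, as the interface text tells. Its arguments: {"type":"object","properties":{"rows":{"type":"array","items":{"type":"array","items":{"type":"array","items":{"type":"number"}}}}},"required":["rows"]}

```bash
mkdir -p pics
python3 - <<'E'
from workcell import bot, optics
import cv2
s=bot.read_state(); print(s)
for n in("top","scene"):
    im=optics.grab_frame(n); cv2.imwrite(f"pics/{n}0.png",im); c=optics.get_calibration(n); print(n,c["mtx"],c["T"])
E
```

```text
{'time': 0.0, 'qpos': array([-1.27763514e+00,  3.00458896e-01,  1.52158071e+00,  3.86718431e-05,
        1.32068692e+00, -6.65926870e-02]), 'dq': array([ 8.29544724e-04, -4.48506501e-05,  4.76054499e-05, -1.60369918e-03,
       -1.06405367e-03,  1.30633327e-03]), 'tau': array([-1.22246729e-03, -5.31799150e+01, -3.52727330e+01,  7.07541802e-02,
        2.44479912e-02, -3.73739942e-05]), 'ee_pos': array([ 193.56472105, -514.55747536,  221.8931675 ]), 'tcp_rot': array([ 9.83866417e-01,  1.78903747e-01, -4.54759190e-05, -5.65417678e-04]), 'ft_force': array([-0.5631705 ,  0.17786871, -0.42727563]), 'moment': array([0.03634949, 0.01953473, 0.01391982]), 'gripper_force': 0.0, 'finger_gap': 94.04115740395244}
top [[520.95465082   0.         322.91079283]
 [  0.         520.95465082 241.32184343]
 [  0.           0.           1.        ]] [[ 2.04077882e-02 -9.93791138e-01  1.09374114e-01  3.90068551e+02]
 [-9.99754521e-01 -2.12284845e-02 -6.34429165e-03 -1.75912341e+01]
 [ 8.62674751e-03 -1.09217792e-01 -9.93980409e-01  1.44886981e+03]
 [ 0.00000000e+00  0.00000000e+00  0.00000000e+00  1.00000000e+00]]
scene [[516.55115622   0.         315.11395084]
 [  0.         516.55115622 236.96444908]
 [  0.           0.           1.        ]] [[ 7.56145435e-01  5.64371987e-01 -3.31252686e-01  9.00562647e+02]
 [ 6.54356091e-01 -6.45969126e-01  3.93118297e-01 -4.43123441e+02]
 [ 7.88594689e-03 -5.14011818e-01 -8.57746852e-01  9.90251625e+02]
 [ 0.00000000e+00  0.00000000e+00  0.00000000e+00  1.00000000e+00]]
```

View pics/top0.png

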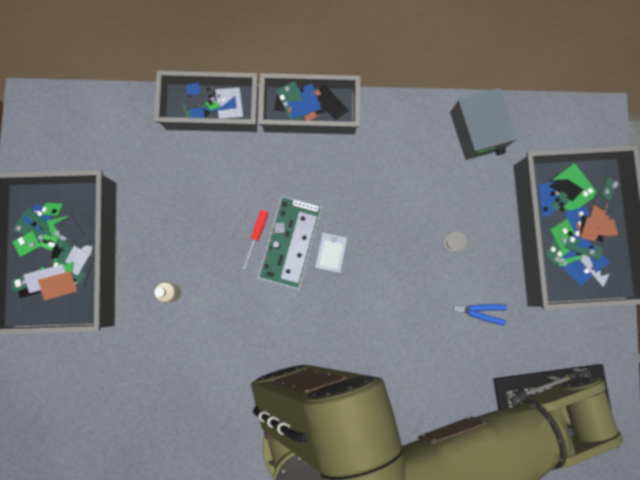

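The top view shows the module at about (290,242), with the white connector at its far end (305,204) and the plate on its right side. I'll find the pins there for a first estimate.

```bash
cat > h.py <<'E'
import numpy as np, cv2
from workcell import bot, optics
from scipy.spatial.transform import Rotation as R
PINS=np.array([[-70,18],[-20,36],[30,36],[80,18]],float)
def cast(c,px,z):
    px=np.atleast_2d(px).astype(float)
    d=np.c_[(px-c["mtx"][:2,2])/[c["mtx"][0,0],c["mtx"][1,1]],np.ones(len(px))]@c["T"][:3,:3].T
    o=c["T"][:3,3]; return (o+d*((z-o[2])/d[:,2])[:,None])[:,:2]
def fit(b,w):  # rigid 2D
    bc,wc=b.mean(0),w.mean(0); H=(b-bc).T@(w-wc)
    a=np.arctan2(H[0,1]-H[1,0],H[0,0]+H[1,1]); M=np.array([[np.cos(a),-np.sin(a)],[np.sin(a),np.cos(a)]])
    t=wc-M@bc; return a,M,t,np.linalg.norm(b@M.T+t-w,axis=1)
E
python3 - <<'E'
from h import *
im=cv2.imread("pics/top0.png"); c=optics.get_calibration("top")
g=im.max(2)
m=(g<90).astype(np.uint8); n,l,st,ce=cv2.connectedComponentsWithStats(m)
for i in range(1,n):
    if 255<ce[i][0]<325 and 195<ce[i][1]<292: print(st[i][4],ce[i].round(1),cast(c,ce[i],38).round(1))
cv2.imwrite("pics/top1.png",cv2.resize(im[185:300,235:360],None,fx=5,fy=5,interpolation=cv2.INTER_CUBIC))
E
```

```text
25 [284.  203.6] [[647.2  82.4]]
16 [282.5 212.5] [[622.4  85.7]]
6 [302.5 218. ] [[608.3  30.6]]
25 [290.5 223.2] [[593.4  63.1]]
22 [286.9 233.4] [[565.   72.2]]
3 [303.7 237.3] [[555.1  26.1]]
6 [270.3 247.2] [[526.3 116. ]]
4 [278.2 247.2] [[526.5  94.5]]
36 [280.  259.6] [[492.9  88.7]]
4 [299.  254.8] [[507.2  37.6]]
17 [266.2 265.9] [[475.1 125.6]]
5 [287.6 270.8] [[463.   67.3]]
29 [269.9 273.9] [[453.8 114.8]]
```

View pics/top1.png

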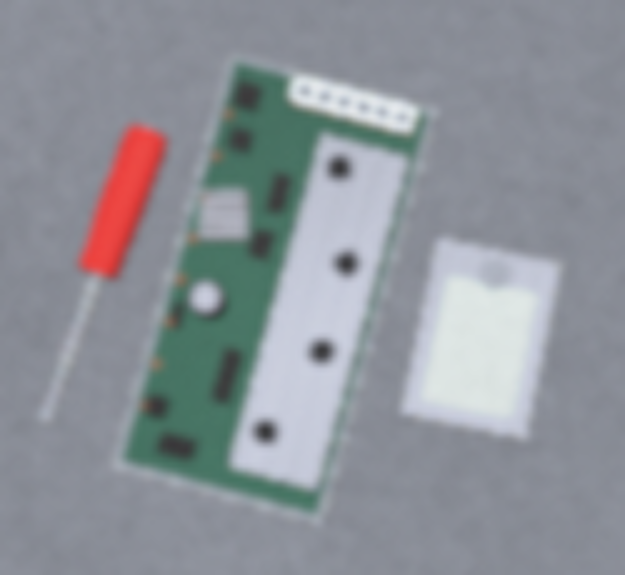

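Run:
```python
from h import *
c=optics.get_calibration("top")
px=np.array([[302.5,218.2],[303.9,237.3],[298.9,254.9],[287.6,270.9]])
w=cast(c,px,39); a,M,t,r=fit(PINS,w); print("yaw",a,"t",t,"res",r); print(PINS@M.T+t)
s=bot.read_state(); Rt=R.from_quat(s["tcp_rot"]).as_matrix(); print(Rt.round(3))
cw=optics.get_calibration("wrist"); print("cam rel tool", Rt.T@(cw["T"][:3,3]-s["ee_pos"]), (Rt.T@cw["T"][:3,:3]).round(3), cw["mtx"])
```

```text
yaw 2.8933861210737377 t [544.53149926  65.18888086] res [0.34319139 0.05662304 0.20125363 0.21844991]
[[607.96433416  30.54388907]
 [555.07462017  25.3787992 ]
 [506.60689146  37.66209167]
 [462.56114804  67.39376647]]
[[ 0.936  0.352 -0.   ]
 [ 0.352 -0.936  0.001]
 [ 0.    -0.001 -1.   ]]
cam rel tool [  71.25544244   -1.95142863 -162.97948353] [[ 0.002 -0.969 -0.246]
 [ 1.     0.002  0.   ]
 [-0.    -0.246  0.969]] [[396.36799969   0.         324.58342759]
 [  0.         396.36799969 241.30472149]
 [  0.           0.           1.        ]]
```

Request:
step_arm([
  [[-1,0.98,-0.78,0.14,0,0,0.387],[-1,0.98,-0.78,0.14,0,0,0.387],[-1,0.98,-0.78,0.14,0,0,0.387],[-1,0.98,-0.78,0.14,0,0,0.387],[-1,0.98,-0.78,0.14,0,0,0.387],[-1,0.98,-0.78,0.14,0,0,0.387],[-1,0.98,-0.78,0.14,0,0,0.387],[-1,0.98,-0.78,0.14,0,0,0.387],[-1,0.98,-0.78,0.14,0,0,0.387],[-1,0.98,-0.78,0.14,0,0,0.387],[-1,0.98,-0.78,0.14,0,0,0.387],[-1,0.98,-0.78,0.14,0,0,0.387],[-1,0.98,-0.78,0.14,0,0,0.387],[-1,0.98,-0.78,0.14,0,0,0.387],[-1,0.98,-0.78,0.14,0,0,0.387],[-1,0.98,-0.78,0.14,0,0,0.387],[-1,0.98,-0.78,0.14,0,0,0.387],[-1,0.98,-0.78,0.14,0,0,0.387],[-1,0.98,-0.78,0.14,0,0,0.387],[-1,0.98,-0.78,0.14,0,0,0.387]],
])

```text
time: 1.77
ee_pos: [514.6, 21.8, 152.6]
tcp_rot: [0.992, -0.124, 0.0, 0.0]
ft_force: [0.4, -0.5, 0.2]
finger_gap: 0.7
gripper_force: 0.0
```

Run:
```python
from h import *
s=bot.read_state(); c=optics.get_calibration("wrist"); im=optics.grab_frame("wrist")
cv2.imwrite("pics/w1.png",im); np.savez("w1.npz",**c)
print(s["time"],s["ee_pos"],R.from_quat(s["tcp_rot"]).as_matrix().round(4),s["finger_gap"],s["ft_force"],s["qpos"])
w=[[607.96,30.54],[555.07,25.38],[506.6,37.66],[462.56,67.39]]
P=np.c_[np.array(w),[39]*4]; Q=(P-c["T"][:3,3])@c["T"][:3,:3]; print((Q@c["mtx"].T/Q[:,2:])[:,:2])
```

```text
1.7667 [514.6047117   21.78807564 152.62386628] [[ 9.691e-01 -2.467e-01  1.000e-04]
 [-2.467e-01 -9.691e-01 -1.000e-04]
 [ 1.000e-04  1.000e-04 -1.000e+00]] 0.6765272971528771 [ 0.41362192 -0.53223434  0.19087262] [-2.87560452e-02  2.93000960e-01  1.70097274e+00 -1.07998295e-04
  1.14755668e+00  1.79140867e+00]
[[279.57269971 112.26432663]
 [307.39648012 187.66530527]
 [308.0968126  256.60835947]
 [284.99124228 319.88769284]]
```

View pics/w1.png

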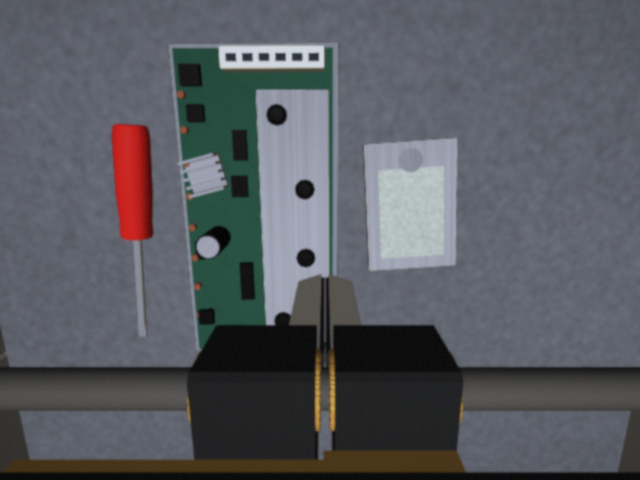

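The pins show at (277,114), (305,189), (306,258), and the fourth partly hidden at (283,321). All are within about 2 px of the prediction, so I'll refine from the first three.

Run:
```python
from h import *
im=cv2.imread("pics/w1.png"); c=dict(np.load("w1.npz"))
px=[]
for u,v in [(277,114),(305,189),(306,258)]:
    m=(im[v-16:v+17,u-16:u+17].max(2)<90).astype(np.uint8)
    n,l,st,ce=cv2.connectedComponentsWithStats(m); i=l[16,16]; print(st[i]); px.append(ce[i]+[u-16,v-16])
w=cast(c,px,38.5); a,M,t,r=fit(PINS[:3],w); print(px,w,"yaw",a,r)
W=PINS@M.T+t; print(W)
s=bot.read_state(); Rt=R.from_quat(s["tcp_rot"]).as_matrix()
print(((W-s["ee_pos"][:2])@Rt[:2,:2]).round(1))
```

```text
[  6   6  20  21 324]
[  7   7  18  19 277]
[  7   7  18  18 248]
[array([276.2962963 , 114.43518519]), array([304.37906137, 189.07942238]), array([305.5, 257.5])] [[607.21246189  33.07823694]
 [554.58409526  27.70773911]
 [506.27143725  39.72437879]] yaw 2.8977584133332597 [0.22827912 0.02860233 0.22006032]
[[607.44073876  33.07722409]
 [554.57411352  27.68093504]
 [506.05314212  39.7521957 ]
 [461.87782455  69.29100607]]
[[ 87.1 -33.9]
 [ 37.2 -15.6]
 [-12.8 -15.3]
 [-62.9 -33. ]]
```

Request:
step_arm([
  [[-1,0.174,-0.067,0.08,0,0,0],[-1,0.174,-0.067,0.08,0,0,0],[-1,0.174,-0.067,0.17,0,0,0],[-1,0.174,-0.067,0.17,0,0,0],[-1,0.174,-0.067,0.17,0,0,0],[-1,0.174,-0.067,0.17,0,0,0]],
])

```text
time: 2.32
ee_pos: [606.9, 33.3, 68.0]
tcp_rot: [0.992, -0.124, -0.0, 0.0]
ft_force: [0.1, -0.2, 0.0]
finger_gap: 0.5
gripper_force: 0.0
```

Run:
```python
from h import *
s=bot.read_state(); print(s["time"],s["ee_pos"],s["ft_force"])
cv2.imwrite("pics/w2.png",optics.grab_frame("wrist"))
```

```text
2.3167 [606.9084035   33.27126058  67.96968588] [ 0.13133238 -0.20680077  0.02919022]
```

View pics/w2.png

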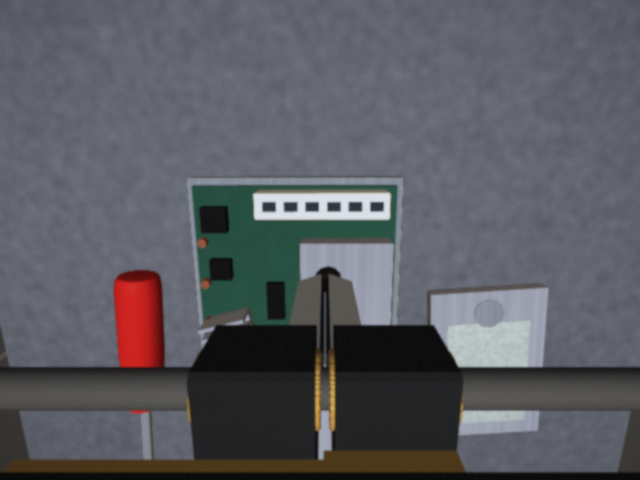

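Request:
step_arm([
  [[-1,0,0.002,0.016,0,0,0],[-1,0,0.002,0.02,0,0,0],[-1,0,0.002,0.023,0,0,0],[-1,0,0.002,0.026,0,0,0],[-1,0,0.002,0.029,0,0,0],[-1,0,0.002,0.03,0,0,0],[-1,0,0.002,0.03,0,0,0]],
])

```text
time: 2.95
ee_pos: [607.3, 32.8, 52.6]
tcp_rot: [0.992, -0.124, 0.0, 0.0]
ft_force: [-1.7, -2.2, 3.1]
finger_gap: 0.2
gripper_force: 1.6
```

Request:
step_arm([
  [[-1,0,0,0.002,0,0,0],[-1,0,0,0.004,0,0,0],[-1,0,0,0.005,0,0,0],[-1,0,0,0.005,0,0,0]],
])

```text
time: 3.28
ee_pos: [607.3, 32.9, 49.9]
tcp_rot: [0.992, -0.124, 0.0, 0.0]
ft_force: [-2.0, -3.5, 4.1]
finger_gap: 0.6
gripper_force: 1.9
```

Request:
step_arm([
  [[-1,0,0,0.001,0,0,0],[-1,0,0,0.001,0,0,0]],
])

```text
time: 3.45
ee_pos: [607.4, 32.9, 49.8]
tcp_rot: [0.992, -0.124, 0.0, 0.0]
ft_force: [-3.0, -2.3, 6.6]
finger_gap: 0.5
gripper_force: 3.7
```

Request:
step_arm([
  [[-1,0,0,0.001,0,0,0],[-1,0,0,0.001,0,0,0]],
])

```text
time: 3.62
ee_pos: [607.4, 32.8, 49.7]
tcp_rot: [0.992, -0.124, 0.0, 0.0]
ft_force: [-5.3, -2.7, 11.4]
finger_gap: 0.2
gripper_force: 5.6
```

Request:
step_arm([
  [[-1,0,0,-0.036,0,0,0],[-1,0,0,-0.036,0,0,0],[-1,-0.1,0.0365,-0.036,0,0,0],[-1,-0.1,0.0365,-0.036,0,0,0],[-1,-0.1,0.0365,-0.036,0,0,0],[-1,-0.1,0.0365,-0.036,0,0,0],[-1,-0.1,0.0365,-0.036,0,0,0]],
])

```text
time: 4.2
ee_pos: [555.3, 27.6, 67.0]
tcp_rot: [0.992, -0.124, 0.001, -0.0]
ft_force: [0.4, -0.8, 0.7]
finger_gap: 0.1
gripper_force: 0.0
```

Run:
```python
from h import *
s=bot.read_state(); print(s["time"],s["ee_pos"],s["ft_force"])
cv2.imwrite("pics/w3.png",optics.grab_frame("wrist"))
```

```text
4.2 [555.25217362  27.63336726  67.04020722] [ 0.4040551  -0.79814273  0.73247164]
```

View pics/w3.png

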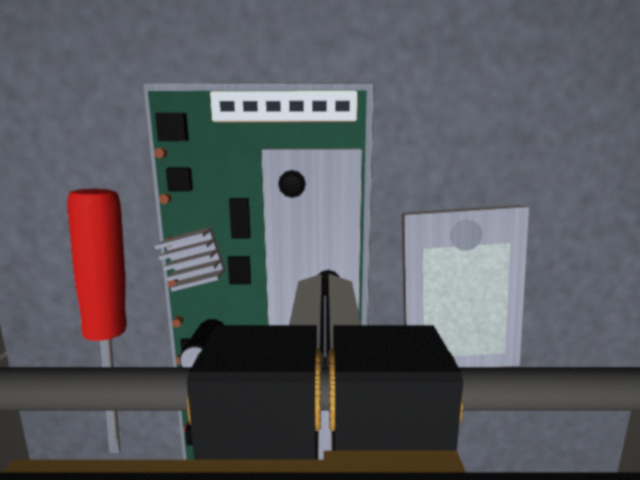

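Request:
step_arm([
  [[-1,0,0.002,0.014,0,0,0],[-1,0,0.002,0.018,0,0,0],[-1,0,0.002,0.021,0,0,0],[-1,0,0.002,0.024,0,0,0],[-1,0,0.002,0.027,0,0,0],[-1,0,0.002,0.03,0,0,0],[-1,0,0.002,0.033,0,0,0],[-1,0,0.002,0.034,0,0,0],[-1,0,0.002,0.035,0,0,0],[-1,0,0.002,0.035,0,0,0]],
])

```text
time: 5.08
ee_pos: [554.4, 26.5, 49.8]
tcp_rot: [0.992, -0.124, 0.0, -0.0]
ft_force: [0.4, -0.6, 6.2]
finger_gap: 0.6
gripper_force: 3.0
```

Request:
step_arm([
  [[-1,0,0,0.001,0,0,0],[-1,0,0,0.001,0,0,0]],
])

```text
time: 5.25
ee_pos: [554.4, 26.5, 49.7]
tcp_rot: [0.992, -0.124, 0.0, -0.0]
ft_force: [-0.7, -0.9, 10.3]
finger_gap: 0.9
gripper_force: 5.2
```

Run:
```python
from h import *
s=bot.read_state(); print(s["time"],s["ee_pos"],s["ft_force"])
```

```text
5.25 [554.41623945  26.51090415  49.70853608] [-0.7173787  -0.86438107 10.26404444]
```

Pin 2 is on its stop. Next is pin 3, 50 mm along -x of the tool.

Request:
step_arm([
  [[-1,0,0,-0.036,0,0,0],[-1,0,0,-0.036,0,0,0],[-1,-0.1,0,-0.036,0,0,0],[-1,-0.1,0,-0.036,0,0,0],[-1,-0.1,0,-0.036,0,0,0],[-1,-0.1,0,-0.036,0,0,0],[-1,-0.1,0,-0.036,0,0,0]],
])

```text
time: 5.83
ee_pos: [506.4, 38.7, 67.0]
tcp_rot: [0.992, -0.124, 0.0, -0.0]
ft_force: [-0.2, -0.2, -0.5]
finger_gap: 0.3
gripper_force: 0.0
```

Run:
```python
from h import *
s=bot.read_state(); c=optics.get_calibration("wrist"); print(s["time"],s["ee_pos"],s["ft_force"])
im=optics.grab_frame("wrist"); cv2.imwrite("pics/w4.png",im); Tt=R.from_quat(s["tcp_rot"]).as_matrix()
P=np.array([[607.4,32.4,33],[554.5,26.9,33],[506,38.8,41],[461.9,68.3,41]]); Q=(P-c["T"][:3,3])@c["T"][:3,:3]; print((Q@c["mtx"].T/Q[:,2:])[:,:2])
```

```text
5.8333 [506.37754591  38.6804177   66.99185463] [-0.23820126 -0.20531951 -0.54073752]
[[287.84036071  75.13782003]
 [327.02554923 183.48976207]
 [327.54900887 284.37141222]
 [294.1215796  372.11568088]]
```

View pics/w4.png

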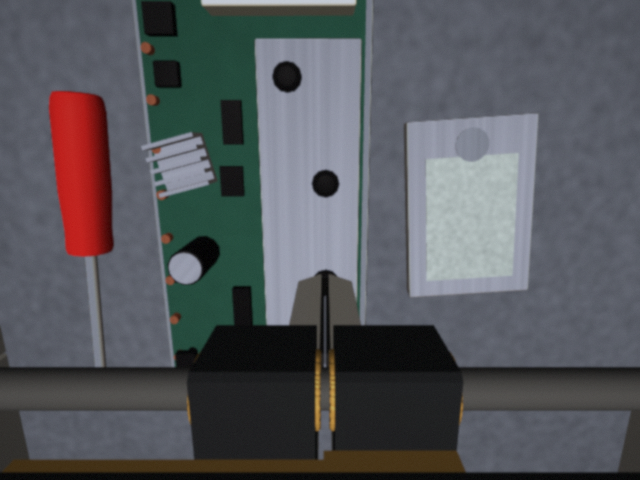

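Pins 1 and 2 at (287,76) and (326,183) sit where predicted, within 1 px, so the module has not moved. Pin 3 is centred under the tips at (325,275), so I'll press it.

Request:
step_arm([
  [[-1,0,0,0.014,0,0,0],[-1,0,0,0.018,0,0,0],[-1,0,0,0.021,0,0,0],[-1,0,0,0.024,0,0,0],[-1,0,0,0.027,0,0,0],[-1,0,0,0.03,0,0,0],[-1,0,0,0.033,0,0,0],[-1,0,0,0.034,0,0,0],[-1,0,0,0.035,0,0,0],[-1,0,0,0.035,0,0,0]],
])

```text
time: 6.72
ee_pos: [505.9, 38.7, 49.8]
tcp_rot: [0.992, -0.124, 0.0, 0.0]
ft_force: [-0.6, -1.6, 6.6]
finger_gap: 0.3
gripper_force: 3.3
```

Request:
step_arm([
  [[-1,0,0,0.001,0,0,0],[-1,0,0,0.001,0,0,0]],
])

```text
time: 6.88
ee_pos: [505.9, 38.7, 49.7]
tcp_rot: [0.992, -0.124, 0.0, 0.0]
ft_force: [-2.3, -0.9, 12.4]
finger_gap: 0.5
gripper_force: 5.8
```

Request:
step_arm([
  [[-1,0,0,-0.036,0,0,0],[-1,0,0,-0.036,0,0,0],[-1,-0.1,-0.036,-0.036,0,0,0],[-1,-0.1,-0.036,-0.036,0,0,0],[-1,-0.1,-0.036,-0.036,0,0,0],[-1,-0.1,-0.036,-0.036,0,0,0],[-1,-0.1,-0.036,-0.036,0,0,0]],
])

```text
time: 7.47
ee_pos: [462.3, 68.3, 66.9]
tcp_rot: [0.992, -0.124, 0.0, -0.0]
ft_force: [1.4, 0.4, -0.8]
finger_gap: 0.4
gripper_force: 0.0
```

Run:
```python
from h import *
s=bot.read_state(); c=optics.get_calibration("wrist"); print(s["time"],s["ee_pos"],s["ft_force"])
im=optics.grab_frame("wrist"); cv2.imwrite("pics/w5.png",im)
P=np.array([[554.5,26.9,33],[506,38.8,33],[461.9,68.3,41]]); Q=(P-c["T"][:3,3])@c["T"][:3,:3]; print((Q@c["mtx"].T/Q[:,2:])[:,:2])
```

```text
7.4667 [462.26573243  68.28548809  66.89951365] [ 1.42097028  0.35511943 -0.82428017]
[[365.90141462  75.06141389]
 [363.88936193 183.41671721]
 [327.69686848 284.38928139]]
```

View pics/w5.png

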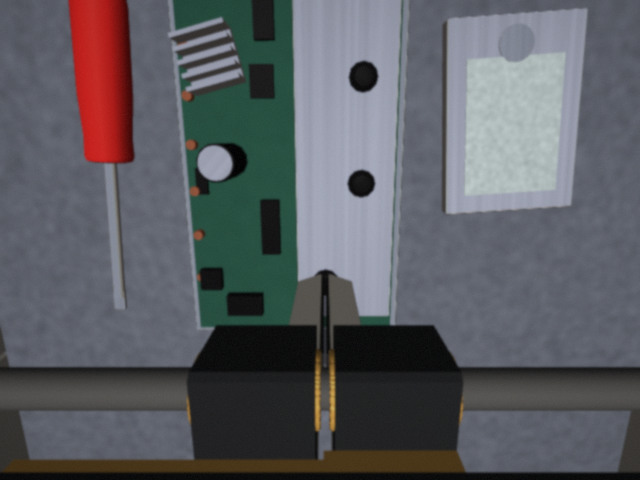

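Pins 2 and 3 at (363,76) and (361,183) are as predicted, within 3 px. Pin 4 is centred under the tips at (324,274), so I'll press it.

Request:
step_arm([
  [[-1,0,0,0.014,0,0,0],[-1,0,0,0.018,0,0,0],[-1,0,0,0.021,0,0,0],[-1,0,0,0.024,0,0,0],[-1,0,0,0.027,0,0,0],[-1,0,0,0.03,0,0,0],[-1,0,0,0.033,0,0,0],[-1,0,0,0.034,0,0,0],[-1,0,0,0.035,0,0,0],[-1,0,0,0.035,0,0,0]],
])

```text
time: 8.35
ee_pos: [461.7, 68.5, 49.7]
tcp_rot: [0.992, -0.124, 0.0, 0.0]
ft_force: [-1.6, -3.8, 7.8]
finger_gap: 0.4
gripper_force: 3.7
```

Request:
step_arm([
  [[-1,0,0,0.001,0,0,0],[-1,0,0,0.001,0,0,0]],
])

```text
time: 8.52
ee_pos: [461.8, 68.5, 49.6]
tcp_rot: [0.992, -0.124, 0.0, 0.0]
ft_force: [-4.0, -3.9, 13.7]
finger_gap: 0.4
gripper_force: 6.6
```

Pin 4 is on its stop. I'll raise the tool and back off toward the robot so I can check all four.

Request:
step_arm([
  [[-1,0,0,-0.04,0,0,0],[-1,0,0,-0.1,0,0,0],[-1,0,0,-0.18,0,0,0],[-1,-0.08,0,-0.2,0,0,0],[-1,-0.08,0,-0.24,0,0,0],[-1,-0.08,0,-0.24,0,0,0],[-1,-0.08,0,-0.24,0,0,0],[-1,-0.08,0,-0.24,0,0,0]],
])

```text
time: 9.18
ee_pos: [423.1, 78.4, 168.2]
tcp_rot: [0.992, -0.124, -0.0, -0.0]
ft_force: [0.6, 0.5, 0.8]
finger_gap: 0.3
gripper_force: 0.0
```

Run:
```python
from h import *
s=bot.read_state(); c=optics.get_calibration("wrist"); print(s["time"],s["ee_pos"],s["ft_force"])
im=optics.grab_frame("wrist"); cv2.imwrite("pics/w6.png",im)
P=np.array([[607.4,32.4,0],[554.5,26.9,0],[506,38.8,0],[461.9,68.3,0]])
for z in(31,39):
    P[:,2]=z;Q=(P-c["T"][:3,3])@c["T"][:3,:3]; print((Q@c["mtx"].T/Q[:,2:])[:,:2].round(1))
```

```text
9.1833 [423.08796154  78.35487879 168.1614415 ] [0.64782362 0.47910934 0.75889717]
[[326.1 -47.1]
 [352.5  36. ]
 [351.7 112. ]
 [326.9 181.6]]
[[326.2 -52.9]
 [353.3  33. ]
 [352.5 111.2]
 [326.9 182.7]]
```

View pics/w6.png

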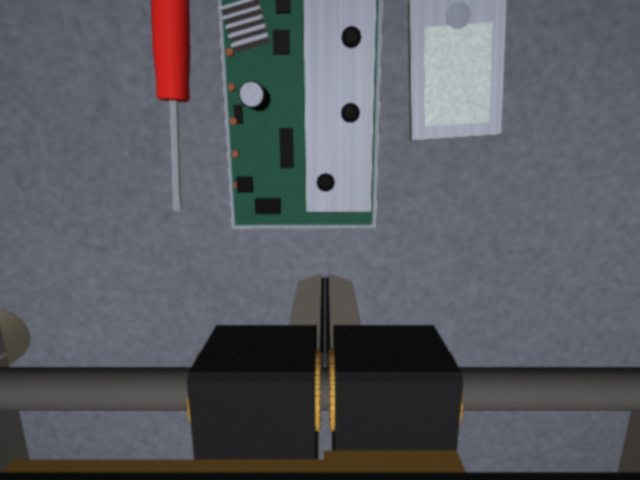

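Pins 2 to 4 at (351,37), (350,113) and (326,182) match the seated prediction. The module, capacitor and heat sink are undisturbed and the tool is clear, so I'll hand the job in.

```bash
python3 -c "
from workcell import workorder
print(workorder.job_done())"
```

```text
the job is handed in; nothing more can be done
None
```

I pressed all four pins down in order, starting beside the connector. Each reached its firm stop at about the same height with at most 14 N upward on the tool. The module showed no measurable shift in the close-up views, and I handed the job in at about 9 s.

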